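Show the open port and its gasket for the assembly record

ROBOT

A 6-joint arm with a two-finger parallel gripper is mounted at the origin on the work surface. World frame = base frame: x ahead of the robot, y to its left, z up, the work surface at z = 0. Lengths are in m, angles in rad, forces in N, time in s.
With the tool pointing down it reaches from about 0.3 to 0.775 m from the base axis. Payload 14.6 kg.
Tool frame: the origin (TCP) lies at the very end of the fingers, on their centre line; the grasp point (between the pads) lies 19 mm behind it; x points along the fingers, z is the direction in which the jaws open and shut, and the axes are right-handed (so a half turn about x gives the same grasp; the last joint's range is limited). The gripper opens to 94 mm and grips with 3 to 60 N. Pads are 16 mm wide; open, the fingers measure 119 mm over their backs; the gripper's body (75 mm by 177 mm) begins 78 mm behind the grasp point.
Start: joints at [-1.327, 0.3, 1.521, -0, 1.321, -0.067], TCP at [0.168, -0.524, 0.205] pointing down, gripper open.
Joint ranges: [-3.03, 3.03], [-0.79, 2.21], [0.23, 2.52], [-1.04, 4.18], [0, 3.07], [-2.55, 2.55]. Speed limits (rad/s): [2.22, 2.22, 2.57, 3.14, 3.14, 3.14].

INTERFACE

Orientations are given as [roll, pitch, yaw] about the fixed x, y, z axes, in that order (R = Rz(yaw) Ry(pitch) Rx(roll)).
In Python, from station import ctrl gives the robot as it stands. The module is installed in compiled form; this text tells all that it offers.
- The arm moves only by the tool servo_tool, never from a script. Its argument "motion" is one flat list of numbers, 4 for each row, row after row: the shift along the tool's x, y, z in mm, then the turn about the tool's x in degrees. In form: [dx, dy, dz, roll, dx, dy, dz, roll, ...]. A call has 1 to 20 rows; each row is the pose to reach, as a shift and turn from the pose commanded when the call began, along the tool's axes at that moment; what a row does not reach only later rows make up. A row lasts 1/8 s, in which the tool goes at most 62.5 mm and 10.7 degrees, less where a joint would pass 70% of its speed; a pose out of reach is approached as far as the arm can. A call with a gripper value outside its range is refused whole. "gripper" is the opening, from 0 (shut) to 1 (fully open), set as the call begins (left out, the last holds). The fingers move at their own pace and stop on an object; "force" is the grip in N (left out, the last holds). Time passes only in rows, so rows that repeat a pose let the fingers close. It gives the time, the measured TCP pose, the force and the opening at its end, in the units of the state.
- ctrl.get_obs(): the state, without advancing time (a new reading comes with each control period).
- ctrl.camera(name): name is "side" or "top" or "wrist"; returns a dict with "color" (480x640x3 uint8, red, green, blue), "z_map" (480x640 float32, m along the optical axis (not along the pixel's ray), 0 where there is no reading), "fx", "fy", "cx", "cy" (pixels), "rvec" (rotation vector, rad) and "tvec" (3), from world to camera coordinates, as OpenCV has them. Camera axes: x right, y down, z forward; pixel columns grow to the right and rows downward; lengths in m; the calibration is good to about 2 mm. A picture is of the moment at which its call begins.
- ctrl.hand_in(): hands the job in, once; it reports no verdict.
The state is a dict: "time_s": time; "qpos": joint angles; "joint_vel": joint speeds; "tau": joint torques, N m; "ee_pos": TCP position; "eef_rot": TCP orientation; "force": force on the tool from outside, world axes, zero at the start; "moment": the same for the moment, N m; "grip_width": finger opening in m.
Only numpy, scipy, OpenCV 4.12 (cv2) and the standard library are available. Lean on these libraries where they do the work, as an engineer would, in place of code of your own. Each camera call takes 0.05 s, during which the arm holds its last target.

TASK

Record for the next shift which port of the vacuum chamber is still open and which gasket belongs on it: press the green record button down and let it come up again, then point straight down at the middle of the open port (the one with the empty black hole) with your fingertips two to three centimetres above it, and stay there for a good two seconds. Then point in the same way at the middle of the loose copper gasket on the table, stay for two seconds, and finish still pointing at it. Do not touch the chamber, its ports, the gasket or any other loose thing: nothing is to be picked up or shifted.

Things in the scene. Friction and masses are not known exactly. Their poses are not given: they have to be found in the camera images.
- chamber: the fixed bare-aluminium vacuum chamber, a block 320 (its x) x 140 (its y) x 120 mm high with dark slots in its sides; origin at the centre of its underside. Its three round ports stand in a row along its x axis, 95 mm apart, in any order
- open_port: the open port on the chamber: a fixed bright steel flange 70 mm in diameter, 25 mm high, with six small bolt heads (3 mm high) and an EMPTY BLACK ROUND HOLE 46 mm wide in the middle; origin at the centre of its underside (120 mm above the table)
- viewport: the port with a light-blue glass window: fixed steel flange, same 70 mm diameter, 28 mm high in all; origin at the centre of its underside
- feedthrough: the port with a brass multi-pin electrical connector: fixed steel flange, same 70 mm diameter, 44 mm high in all; origin at the centre of its underside
- record_box: the grey box that carries the green record button, fixed, 90 x 90 x 40 mm high; origin at the centre of its underside
- copper_gasket: the copper gasket: a loose flat copper-coloured ring, 48 mm outer and 30 mm inner diameter, 4 mm thick, lying on the table; origin at the centre of its underside
- o_ring: a loose black rubber O-ring, 52 mm outer diameter, 6 mm thick; origin at the centre of its underside (bystander)
- blank_flange: a loose solid steel disc flange, 70 mm in diameter, 14 mm thick; origin at the centre of its underside (bystander)
- hex_driver: a loose screwdriver-type hand tool with a yellow handle, 170 mm long, lying along its x axis (bystander)
- gauge_head: a loose white box with two red bands and a steel stub, 50 x 140 x 50 mm high; origin at the underside below the box's centre (bystander)
- tagged_block: a loose aluminium block with a green tag on top, 100 x 50 x 35 mm high; origin at the centre of its underside (bystander)
- terminal: a loose small green terminal connector, 30 x 20 x 16 mm high; origin at the centre of its underside (bystander)
- open_port_mouth (a point): the centre of the open port's mouth, level with the flange's upper face, 145 mm above the table; z up
- gasket_top (a point): the centre of the copper gasket's ring, level with its upper face, 4 mm above the table; z up
- record_top (a point): the centre of the upper face of the round green record button (32 mm in diameter) on top of the grey box; it moves down with the button
- record (a joint): travel of the record button: 0 when up, 0.006 m fully down (straight down, spring-loaded, about 5 N at the bottom); it springs back up when released, and 0.004 or more counts as pressed
There are look-alikes about, which are no part of the job. Leave any blue or pink look-alike of the record_box alone.

How it is judged:
On the way, in this order (a step that is already met when the one before it is completed fails the run):
1. the record button is pressed down (at least 4 mm) (value of joint record above 0.004 m), for 0.02 s.
2. the record button is up again (value of joint record below 0.0015 m), for 0.1 s.
3. the fingertips point at the open port from just above and stay 1.5 s (horizontal distance between the grasp point and open_port_mouth below 0.025 m and z of the grasp point in the frame of open_port_mouth between 0.021 and 0.066 m), for 1.5 s.
4. the fingertips point at the copper gasket from just above and stay 1 s (horizontal distance between the grasp point and gasket_top below 0.025 m and z of the grasp point in the frame of gasket_top between 0.021 and 0.066 m), for 1 s.
At the end, for the whole second after the job is handed in: Still pointing at the copper gasket: grasp point (19 mm behind the closed fingertips) within 25 mm of the ring's centre horizontally and 21 to 66 mm above its upper face (fingertips about 2 to 47 mm above it); button up (under 1.5 mm); no loose thing moved over 8 mm (all of step 4 and value of joint record below 0.0015 m and distance of each of copper_gasket, o_ring, blank_flange, hex_driver, gauge_head, tagged_block, terminal from where it was at the start of the episode below 0.008 m and linear speed of copper_gasket below 0.02 m/s); the robot touches nothing.
It fails at once if the robot touches the vacuum chamber or one of its ports (contact force between any of the fingers, the arm and chamber above 0.4 N or contact force between any of the fingers, the arm and open_port above 0.4 N or contact force between any of the fingers, the arm and viewport above 0.4 N or contact force between any of the fingers, the arm and feedthrough above 0.4 N).
It fails at once if the robot touches the copper gasket (contact force between any of the fingers, the arm and copper_gasket above 0.1 N).
It fails at once if the robot touches another loose thing (contact force between any of the fingers, the arm and o_ring above 0.1 N or contact force between any of the fingers, the arm and blank_flange above 0.1 N or contact force between any of the fingers, the arm and hex_driver above 0.1 N or contact force between any of the fingers, the arm and gauge_head above 0.1 N or contact force between any of the fingers, the arm and tagged_block above 0.1 N or contact force between any of the fingers, the arm and terminal above 0.1 N).
It fails at once if a loose thing is shifted or lifted by more than 8 mm (distance of any of copper_gasket, o_ring, blank_flange, hex_driver, gauge_head, tagged_block, terminal from where it was at the start of the episode above 0.008 m).
It also fails if it takes over 56 s, if anything falls off the work surface, if the arm or the gripper's body presses on something with over 40 N, if the wrist force passes 120 N, or if a joint passes its speed limit or range.

## Working session

There is one attempt and no reset: what is moved stays moved. The work goes in short steps, Python scripts to look and compute and a tool call to move; the robot and the scene stay as the last step left them, time stands still between calls to the robot, and variables do not carry over. Pictures are saved under pics/ and viewed, and the job is handed in when it is done.

Besides the shell and the picture viewer there is one more tool, called as name(argument=value, ...) on one line, values as JSON. servo_tool: Moves the arm, as the interface text tells. Its arguments: {"type":"object","properties":{"motion":{"type":"array","items":{"type":"number"}},"gripper":{"type":"number"},"force":{"type":"number"}},"required":["motion"]}

```bash
mkdir -p pics; cat > h.py <<'E'
import numpy as np,cv2,pickle
from station import ctrl
def snap(n,tag):
    c=ctrl.camera(n); cv2.imwrite(f'pics/{tag}.png',c['color'][:,:,::-1]); pickle.dump(c,open(f'{tag}.pkl','wb')); return c
def ray(c,u,v,z):
    R=cv2.Rodrigues(np.array(c['rvec'],float))[0]; t=np.array(c['tvec'],float).ravel()
    o=-R.T@t; d=R.T@np.array([(u-c['cx'])/c['fx'],(v-c['cy'])/c['fy'],1]); return o+d*(z-o[2])/d[2]
def pt(c,u,v):
    R=cv2.Rodrigues(np.array(c['rvec'],float))[0]; t=np.array(c['tvec'],float).ravel()
    z=c['z_map'][int(v),int(u)]; return R.T@(z*np.array([(u-c['cx'])/c['fx'],(v-c['cy'])/c['fy'],1])-t)
E
python3 - <<'E'
from h import *
for n in ['top','side','wrist']: snap(n,n+'1')
o=ctrl.get_obs(); print({k:np.round(v,3) for k,v in o.items()})
E
```

```text
{'time_s': np.float64(0.15), 'qpos': array([-1.327,  0.3  ,  1.521,  0.   ,  1.321, -0.067]), 'joint_vel': array([-0.   , -0.002, -0.004,  0.   , -0.   ,  0.001]), 'tau': array([ 1.0000e-03, -5.3196e+01, -3.5282e+01,  7.1000e-02,  2.4000e-02,
       -0.0000e+00]), 'ee_pos': array([ 0.168, -0.523,  0.205]), 'eef_rot': array([3.066, 1.57 , 1.806]), 'force': array([-0.478, -0.519,  0.04 ]), 'moment': array([-0.012, -0.071,  0.007]), 'grip_width': np.float64(0.094)}
```

View pics/top1.png

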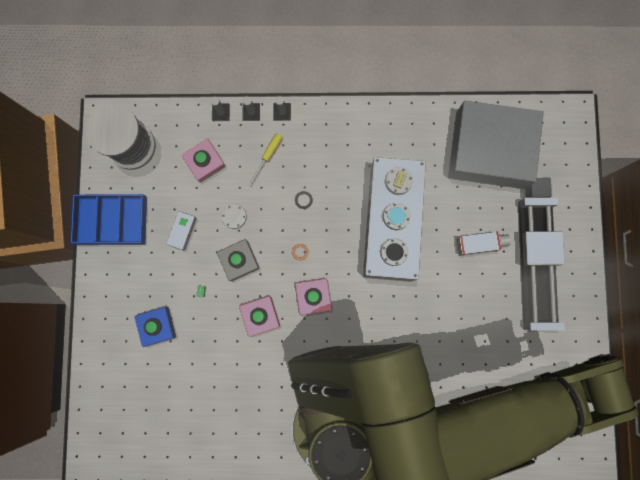

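View pics/side1.png

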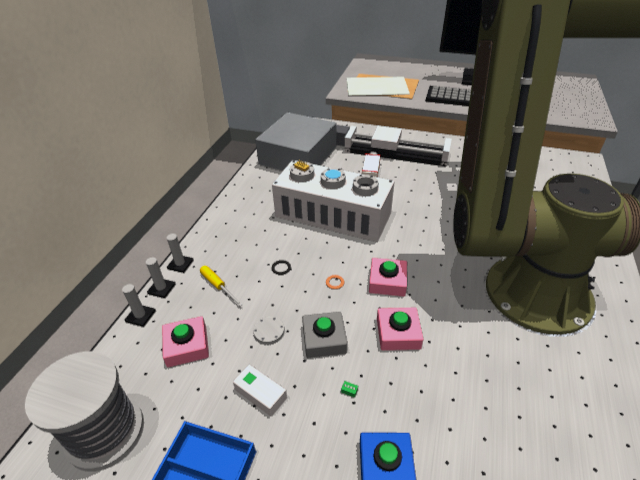

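View pics/wrist1.png

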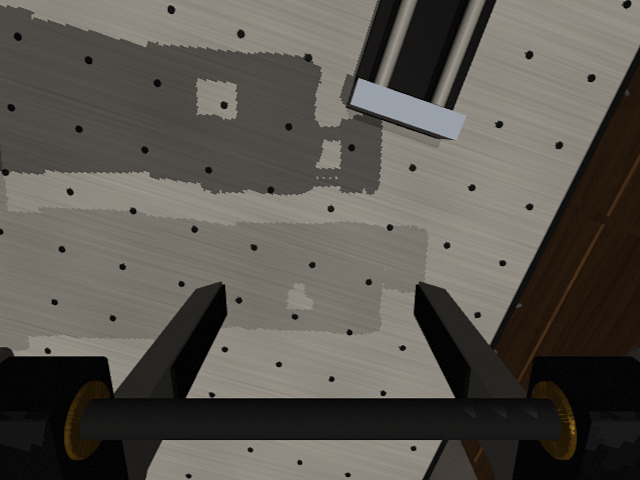

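In the top picture, the candidates are:
- **Green buttons:** grey box (237,260), pink boxes (202,158), (259,316) and (313,297), and blue box (152,327). I choose the grey one.
- **Ports:** brass connector (400,180), blue glass (397,216) and black hole (395,252). I choose the black hole.
- **Rings:** copper (300,252), black O-ring (303,200) and steel disc (234,217). I choose the copper one.

The side view agrees: grey box (324,325), open port (367,183) and gasket (335,282). The wrist picture shows only the table and the shadow of the arm. Next I measure these and check them in a close crop.

```bash
cat > m.py <<'E'
from h import *
T=pickle.load(open('top1.pkl','rb'));S=pickle.load(open('side1.pkl','rb'))
def blob(c,mask,box):
    x0,y0,x1,y1=box; m=np.zeros(mask.shape,np.uint8); m[y0:y1,x0:x1]=mask[y0:y1,x0:x1]
    n,l,s,ce=cv2.connectedComponentsWithStats(m); i=1+np.argmax(s[1:,4]); 
    k=max(cv2.findContours((l==i).astype(np.uint8),0,2)[0],key=len)
    x,y,w,h=s[i,:4]; e=cv2.minAreaRect(k)
    return ce[i],s[i,4],e
for n,c,bx in [('top',T,dict(btn=(220,242,256,278),hole=(380,238,410,266),gask=(285,240,315,265))),('side',S,dict(btn=(305,310,345,340),hole=(350,172,382,195),gask=(320,270,350,295)))]:
    h=cv2.cvtColor(c['color'],cv2.COLOR_RGB2HSV); H,Sa,V=cv2.split(h)
    M=dict(btn=((H>45)&(H<80)&(Sa>120)),hole=V<60,gask=((H<15)&(Sa>90)))
    for k,z in [('btn',.05),('hole',.145),('gask',.004)]:
        ce,a,e=blob(c,M[k].astype(np.uint8),bx[k]); print(n,k,ce,a,e,'ray',ray(c,*ce,z).round(4),'rect',ray(c,*e[0],z).round(4),'depth',pt(c,*ce).round(4))
im=T['color'][140:350,180:440,::-1]; cv2.imwrite('pics/crop1.png',cv2.resize(im,None,fx=3,fy=2.8,interpolation=2))
# heights of tall things along the way
for nm,u,v in [('conn',400,178),('flangeviewport',397,216),('gauge',482,243),('pink',313,283),('grey',222,262),('disc',234,217),('chcorner',372,164),('chcorner2',420,164),('c3',370,272),('c4',415,275)]: print(nm,pt(T,u,v).round(3))
E
python3 m.py
```

```text
top btn [234.0952381  257.57142857] 21 ((234.15382385253906, 257.76922607421875), (4.437601566314697, 7.211102485656738), 33.690067291259766) ray [0.4663 0.2864 0.05  ] rect [0.4657 0.2862 0.05  ] depth [0.4652 0.2844 0.0624]
top hole [400. 256.] 1 ((400.0, 256.0), (0.0, 0.0), 0.0) ray [ 0.4609 -0.1593  0.145 ] rect [ 0.4609 -0.1593  0.145 ] depth [ 0.4624 -0.1614  0.1275]
top gask [299.62857143 251.38095238] 105 ((299.5000305175781, 251.50003051757812), (14.142135620117188, 15.55634880065918), 45.0) ray [0.4875 0.1074 0.004 ] rect [0.4871 0.1077 0.004 ] depth [ 0.4886  0.1079 -0.0076]
side btn [323.30057803 323.69364162] 173 ((323.0, 324.0), (14.0, 14.0), 90.0) ray [0.4654 0.2759 0.05  ] rect [0.4658 0.2769 0.05  ] depth [0.4634 0.2821 0.0585]
side hole [365.5        184.44444444] 18 ((365.5, 184.5), (1.0, 9.0), 90.0) ray [ 0.4691 -0.1284  0.145 ] rect [ 0.4691 -0.1282  0.145 ] depth [ 0.4768 -0.1676  0.1173]
side gask [334.50387597 281.60465116] 129 ((334.5, 281.5), (13.0, 17.0), 90.0) ray [0.4877 0.1093 0.004 ] rect [0.4878 0.109  0.004 ] depth [ 0.4902  0.1008 -0.0056]
conn [ 0.665 -0.162  0.155]
flangeviewport [ 0.565 -0.153  0.147]
gauge [ 0.505 -0.396  0.05 ]
pink [0.396 0.069 0.039]
grey [0.455 0.322 0.04 ]
disc [0.586 0.295 0.007]
chcorner [ 0.721 -0.095  0.082]
chcorner2 [ 0.71  -0.22   0.121]
c3 [ 0.421 -0.083  0.118]
c4 [ 0.413 -0.2    0.122]
```

```bash
ls pics
```

```text
crop1.png
side1.png
top1.png
wrist1.png
```

View pics/crop1.png

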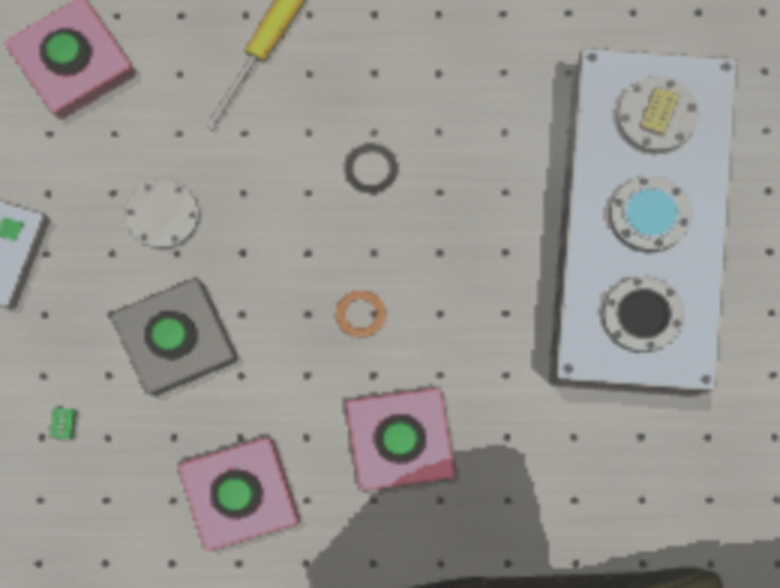

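The crop confirms the choice: grey box with green button at (169,334), black hole at (644,313) and copper ring at (360,313). The masks for the button and the hole were too tight, so I loosen them and triangulate.

```bash
cat > m2.py <<'E'
from h import *
from m import blob,T,S
def P(c): 
    R=cv2.Rodrigues(np.array(c['rvec'],float))[0]; K=np.array([[c['fx'],0,c['cx']],[0,c['fy'],c['cy']],[0,0,1]]); return K@np.c_[R,np.array(c['tvec']).ravel()]
res={}
for n,c,bx in [('top',T,dict(btn=(220,242,256,278),hole=(382,240,407,264),gask=(285,240,315,265))),('side',S,dict(btn=(305,310,345,340),hole=(356,174,377,191),gask=(320,270,350,295)))]:
    h=cv2.cvtColor(c['color'],cv2.COLOR_RGB2HSV); H,Sa,V=cv2.split(h)
    M=dict(btn=((H>45)&(H<80)&(Sa>90)),hole=V<100,gask=((H<15)&(Sa>80)))
    for k in M:
        ce,a,e=blob(c,M[k].astype(np.uint8),bx[k]); res[n,k]=e[0]; print(n,k,ce.round(1),a,np.round(e[0]+e[1],1))
for k,z in [('btn',.06),('hole',.145),('gask',.004)]:
    X=cv2.triangulatePoints(P(T),P(S),np.array(res['top',k]),np.array(res['side',k])).ravel(); print(k,(X[:3]/X[3]).round(4),ray(T,*res['top',k],z).round(4),ray(S,*res['side',k],z).round(4))
for nm,u,v in [('btn',237,259),('grey',222,262),('greyedge',250,268)]: print(nm,pt(T,u,v).round(4))
zz=[pt(T,u,v)[2] for u in range(231,241) for v in range(254,265)];print(np.median(zz))
print([ray(T,u,v,.04).round(3) for u,v in [(217,245),(246,240),(259,268),(231,280)]])
E
python3 m2.py | tail -14; python3 -c "
from scipy.spatial.transform import Rotation as R
import sys
from station import ctrl
o=ctrl.get_obs();print(R.from_euler('xyz',o['eef_rot']).as_matrix().round(3),o['ee_pos'],o['time_s'])"
```

```text
top btn [235.8 258.9] 96 [236. 259.  10.  10.]
top hole [394.2 251.5] 233 [394.  251.5  17.   16. ]
top gask [299.5 251.5] 113 [299.5 251.5  15.   15. ]
side btn [323.3 323.9] 185 [323.5 324.   14.   15. ]
side hole [365.4 183.8] 155 [366. 184.  12.  20.]
side gask [334.6 281.6] 135 [334.5 281.5  13.   17. ]
btn [0.4624 0.2803 0.0553] [0.4614 0.2795 0.06  ] [0.4624 0.2838 0.06  ]
hole [ 0.4727 -0.1453  0.1348] [ 0.4726 -0.144   0.145 ] [ 0.4683 -0.1308  0.145 ]
gask [0.4876 0.1079 0.0028] [0.4871 0.1077 0.004 ] [0.4878 0.109  0.004 ]
btn [0.4612 0.2763 0.0631]
grey [0.4549 0.3215 0.0396]
greyedge [0.4385 0.2441 0.0336]
0.06038794907239936
[array([0.502, 0.336, 0.04 ]), array([0.516, 0.255, 0.04 ]), array([0.438, 0.218, 0.04 ]), array([0.405, 0.296, 0.04 ])]
[[-0.     0.952  0.306]
 [ 0.001  0.306 -0.952]
 [-1.     0.    -0.001]] [ 0.168161   -0.52345153  0.20502712] 0.15
```

Button top is at about (0.461, 0.280, 0.056–0.060), open port mouth at (0.473, -0.144, 0.145) and gasket at (0.487, 0.108). The tool's axes now are x down, y = (0.952, 0.306) and z = (0.306, -0.952) in world x,y. I shut the gripper, rise, then travel halfway.

servo_tool(motion=[0,0,0,0,-25,0,0,0,-50,0,0,0,-50,38,-48,-4,-50,75,-96,-8,-50,113,-145,-12,-50,150,-193,-16,-50,188,-241,-20,-50,225,-289,-24,-50,263,-338,-28,-50,263,-338,-32,-50,263,-338,-32], gripper=0, force=20)

```text
time_s: 1.65
ee_pos: [0.3154, -0.121, 0.2556]
eef_rot: [0.017, 1.57, -0.683]
force: [0.7, -0.4, -0.5]
grip_width: -0.0
```

```bash
cat > go.py <<'E'
import sys
from h import *
from scipy.spatial.transform import Rotation as Ro
def go(x,y,z):
    o=ctrl.get_obs(); M=Ro.from_euler('xyz',o['eef_rot']).as_matrix()
    print(M.round(3).tolist(),'t',o['time_s'],'p',o['ee_pos'].round(4),'q',o['qpos'].round(2),'shift mm',(1000*M.T@(np.array([x,y,z])-o['ee_pos'])).round(1))
if __name__=='__main__': go(*map(float,sys.argv[1:4]))
E
python3 go.py 0.4615 0.280 0.10
```

```text
[[0.0, 0.644, 0.765], [-0.0, 0.765, -0.644], [-1.0, 0.0, 0.0]] t 1.65 p [ 0.3154 -0.121   0.2556] q [-0.47 -0.24  1.96 -0.    1.42  0.23] shift mm [ 155.5  400.8 -146.7]
```

servo_tool(motion=[0,45,-16,-4,0,90,-33,-8,0,135,-49,-12,0,180,-65,-16,0,225,-82,-20,0,270,-98,-24,0,315,-115,-28,0,360,-131,-30,20,401,-147,-30,60,401,-147,-30,105,401,-147,-30,105,401,-147,-30,105,401,-147,-30])

```text
time_s: 3.28
ee_pos: [0.4628, 0.2795, 0.1522]
eef_rot: [0.663, 1.569, 0.483]
force: [-0.1, -0.0, 0.9]
grip_width: 0.0005
```

```bash
python3 go.py 0.4615 0.280 0.065; python3 - <<'E'
from h import *
snap('wrist','wrist2'); c=snap('side','side2'); 
cv2.imwrite('pics/sc2.png',cv2.resize(c['color'][200:400,220:460,::-1],None,fx=3,fy=3))
E
```

```text
[[0.002, 0.179, 0.984], [0.001, 0.984, -0.179], [-1.0, 0.001, 0.001]] t 3.275 p [0.4628 0.2795 0.1522] q [0.48 0.33 1.61 0.   1.2  0.66] shift mm [87.2  0.2 -1.5]
```

View pics/wrist2.png

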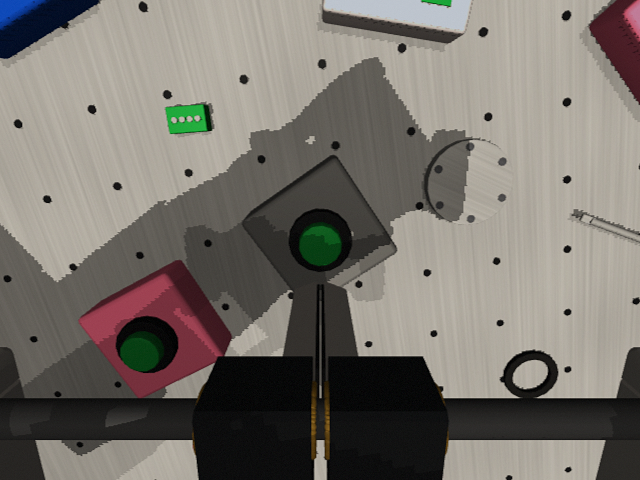

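View pics/sc2.png

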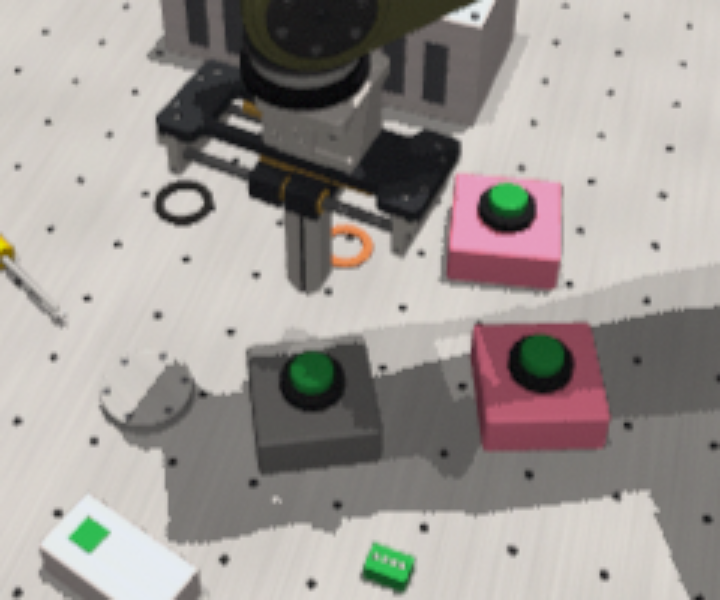

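The wrist view shows the grey box's button at (320,244) below the closed fingers. The pink box is at (140,345), and the side crop agrees. I refine the button from the wrist camera.

```bash
python3 - <<'E'
from h import *
from m import blob
c=pickle.load(open('wrist2.pkl','rb'));H,Sa,V=cv2.split(cv2.cvtColor(c['color'],cv2.COLOR_RGB2HSV))
ce,a,e=blob(c,((H>45)&(H<80)&(Sa>90)).astype(np.uint8),(285,200,360,285)); print(ce,e)
zs=[pt(c,u,v)[2] for u in range(310,331) for v in range(233,256)]; print(np.median(zs),[pt(c,u,v)[2] for u,v in [(270,225),(330,190)]])
print(ray(c,*ce,.055),ray(c,*ce,.06))
E
```

```text
top btn [234.0952381  257.57142857] 21 ((234.15382385253906, 257.76922607421875), (4.437601566314697, 7.211102485656738), 33.690067291259766) ray [0.4663 0.2864 0.05  ] rect [0.4657 0.2862 0.05  ] depth [0.4652 0.2844 0.0624]
top hole [400. 256.] 1 ((400.0, 256.0), (0.0, 0.0), 0.0) ray [ 0.4609 -0.1593  0.145 ] rect [ 0.4609 -0.1593  0.145 ] depth [ 0.4624 -0.1614  0.1275]
top gask [299.62857143 251.38095238] 105 ((299.5000305175781, 251.50003051757812), (14.142135620117188, 15.55634880065918), 45.0) ray [0.4875 0.1074 0.004 ] rect [0.4871 0.1077 0.004 ] depth [ 0.4886  0.1079 -0.0076]
side btn [323.30057803 323.69364162] 173 ((323.0, 324.0), (14.0, 14.0), 90.0) ray [0.4654 0.2759 0.05  ] rect [0.4658 0.2769 0.05  ] depth [0.4634 0.2821 0.0585]
side hole [365.5        184.44444444] 18 ((365.5, 184.5), (1.0, 9.0), 90.0) ray [ 0.4691 -0.1284  0.145 ] rect [ 0.4691 -0.1282  0.145 ] depth [ 0.4768 -0.1676  0.1173]
side gask [334.50387597 281.60465116] 129 ((334.5, 281.5), (13.0, 17.0), 90.0) ray [0.4877 0.1093 0.004 ] rect [0.4878 0.109  0.004 ] depth [ 0.4902  0.1008 -0.0056]
conn [ 0.665 -0.162  0.155]
flangeviewport [ 0.565 -0.153  0.147]
gauge [ 0.505 -0.396  0.05 ]
pink [0.396 0.069 0.039]
grey [0.455 0.322 0.04 ]
disc [0.586 0.295 0.007]
chcorner [ 0.721 -0.095  0.082]
chcorner2 [ 0.71  -0.22   0.121]
c3 [ 0.421 -0.083  0.118]
c4 [ 0.413 -0.2    0.122]
[319.87659033 243.82315522] ((320.0, 244.0), (44.0, 44.0), 90.0)
0.06256978030472521 [np.float64(0.04124761090565527), np.float64(0.04039341035840025)]
[0.4635811  0.27937945 0.055     ] [0.46383977 0.28085877 0.06      ]
```

The button top is about 0.060 high and directly under the tool. I go down to just above it, then creep.

servo_tool(motion=[30,0,0,0,60,0,0,0,80,0,0,0,84,0,0,0,86,0,0,0,86,0,0,0])

```text
time_s: 4.12
ee_pos: [0.4622, 0.28, 0.0655]
eef_rot: [0.642, 1.569, 0.464]
force: [0.3, -0.6, -0.4]
grip_width: 0.0007
```

servo_tool(motion=[2,0,0,0,4,0,0,0,6,0,0,0,6,0,0,0])

```text
time_s: 4.62
ee_pos: [0.462, 0.2799, 0.0586]
eef_rot: [0.683, 1.57, 0.505]
force: [1.3, 0.8, 3.1]
grip_width: 0.0005
```

servo_tool(motion=[1,0,0,0,2,0,0,0,2,0,0,0])

```text
time_s: 5.0
ee_pos: [0.4619, 0.2799, 0.0566]
eef_rot: [0.699, 1.57, 0.521]
force: [2.1, 0.4, 4.5]
grip_width: 0.0007
```

servo_tool(motion=[1,0,0,0,2,0,0,0,2,0,0,0])

```text
time_s: 5.38
ee_pos: [0.4621, 0.28, 0.056]
eef_rot: [0.653, 1.569, 0.475]
force: [-4.6, -1.5, 20.4]
grip_width: 0.0009
```

The force rose from 5 N to 20 N with the tool stopped, so the button is at its end stop (fully down). I release it and rise.

servo_tool(motion=[-10,0,0,0,-30,0,0,0,-70,0,0,0,-120,0,0,0,-160,0,0,0,-195,0,0,0,-195,0,0,0,-195,0,0,0])

```text
time_s: 6.38
ee_pos: [0.4612, 0.2795, 0.2482]
eef_rot: [-2.496, 1.569, -2.674]
force: [0.4, 0.4, -0.2]
grip_width: 0.0005
```

```bash
python3 go.py 0.4726 -0.144 0.25; python3 - <<'E'
from h import *
c=snap('wrist','wrist3');s=snap('side','side3')
cv2.imwrite('pics/both3.png',np.hstack([c['color'][100:400,120:520,::-1],s['color'][150:450,200:600,::-1]]))
E
```

```text
[[-0.002, 0.177, 0.984], [-0.001, 0.984, -0.177], [-1.0, -0.001, -0.002]] t 6.375 p [0.4612 0.2795 0.2482] q [0.48 0.25 1.49 0.   1.41 0.65] shift mm [  -1.4 -414.8   86.1]
```

View pics/both3.png

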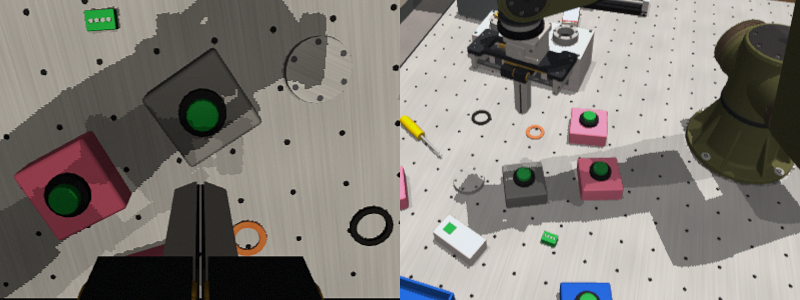

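The grey box's button is up again, at (203,115) on the left and (523,173) on the right, and nothing has shifted. Next I go over the open port at z ≈ 0.25.

servo_tool(motion=[0,-40,8,0,0,-85,18,0,0,-130,27,0,0,-180,37,0,0,-230,48,0,0,-280,58,0,0,-330,68,0,0,-375,78,0,0,-415,86,0,0,-415,86,0,0,-415,86,0,0,-415,86,0])

```text
time_s: 7.98
ee_pos: [0.4729, -0.1429, 0.2493]
eef_rot: [2.683, 1.57, 2.507]
force: [0.1, 0.8, -0.1]
grip_width: 0.0004
```

```bash
python3 go.py 0.4726 -0.144 0.17; python3 - <<'E'
from h import *
snap('wrist','wrist4');c=snap('top','top4')
cv2.imwrite('pics/tc4.png',cv2.resize(c['color'][140:340,280:480,::-1],None,fx=3,fy=3))
E
```

```text
[[-0.0, 0.176, 0.984], [0.0, 0.984, -0.176], [-1.0, 0.0, -0.0]] t 7.975 p [ 0.4729 -0.1429  0.2493] q [-0.37  0.14  1.61  0.    1.39 -0.19] shift mm [79.3 -1.1 -0.1]
```

View pics/wrist4.png

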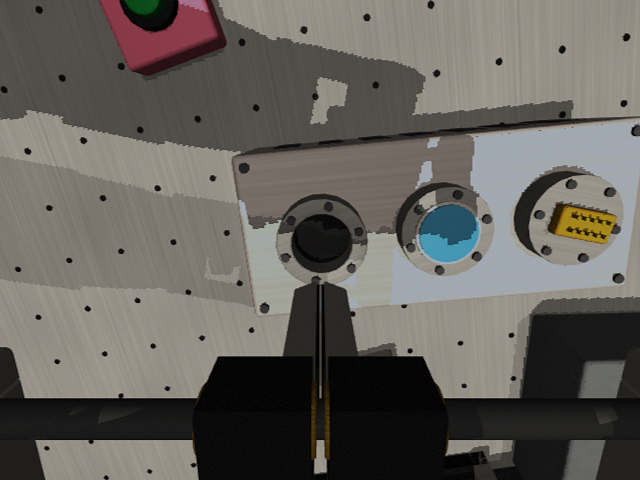

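The wrist view shows the black hole at about (322,240), the glass at (449,232) and the brass connector at (585,222). The fingers are over the open port. I measure it by ray at z = 0.145.

```bash
python3 - <<'E' | tail -3
from h import *
from m import blob
c=pickle.load(open('wrist4.pkl','rb'));V=cv2.cvtColor(c['color'],cv2.COLOR_RGB2HSV)[:,:,2]
ce,a,e=blob(c,(V<70).astype(np.uint8),(288,205,356,272)); print(ce,a,e)
print(ray(c,*e[0],.145),ray(c,322,240,.145))
print([pt(c,u,v)[2].round(4) for u,v in [(300,262),(300,215),(360,240),(322,240)]])
E
```

```text
[320.30567686 241.80349345] 2977 ((321.5, 242.5), (57.0, 67.0), 90.0)
[ 0.47453939 -0.14435451  0.145     ] [ 0.47525438 -0.14247882  0.145     ]
[np.float64(0.1415), np.float64(0.1453), np.float64(0.1446), np.float64(0.1235)]
```

All agree within 2 mm. I descend to 25 mm above the mouth and hold.

servo_tool(motion=[20,-1,1,0,40,-1,1,0,60,-1,1,0,72,-1,1,0,79,-1,1,0,79,-1,1,0,79,-1,1,0,79,-1,1,0,79,-1,1,0,79,-1,1,0,79,-1,1,0,79,-1,1,0,79,-1,1,0,79,-1,1,0,79,-1,1,0,79,-1,1,0,79,-1,1,0,79,-1,1,0,79,-1,1,0,79,-1,1,0])

```text
time_s: 10.58
ee_pos: [0.4738, -0.1451, 0.1705]
eef_rot: [0.12, 1.571, -0.058]
force: [-0.5, 0.5, -0.0]
grip_width: 0.0005
```

servo_tool(motion=[0,0,0,0,0,0,0,0,0,0,0,0,0,0,0,0,0,0,0,0,0,0,0,0])

```text
time_s: 11.32
ee_pos: [0.4737, -0.1451, 0.1704]
eef_rot: [-2.74, 1.571, -2.917]
force: [0.8, -0.5, 0.1]
grip_width: 0.0005
```

```bash
python3 - <<'E'
from h import *
a=snap('wrist','wrist5');c=snap('side','side5')
cv2.imwrite('pics/b5.png',np.hstack([a['color'][100:400,120:520,::-1],cv2.resize(c['color'][100:250,250:450,::-1],None,fx=2,fy=2)]))
E
python3 go.py 0.487 0.108 0.25
```

```text
[[-0.0, 0.177, 0.984], [0.0, 0.984, -0.177], [-1.0, 0.0, -0.0]] t 11.425 p [ 0.4737 -0.145   0.1704] q [-0.37  0.21  1.72  0.    1.21 -0.19] shift mm [-79.5 251.4 -31.7]
```

View pics/b5.png

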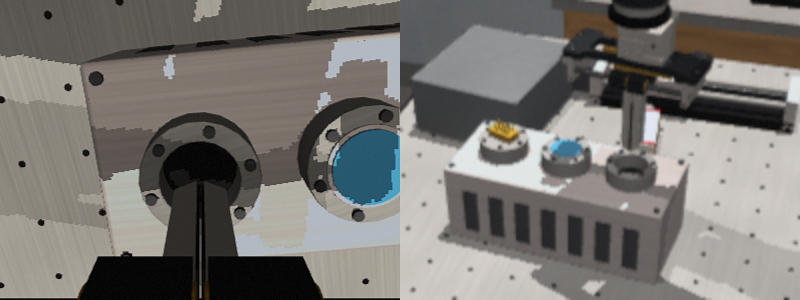

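The fingertips point at the middle of the black hole, at (200,180) on the left. The side view shows them just above the open port, and the tool held there for over 2 s. Now I rise and move over to the gasket.

servo_tool(motion=[-30,0,0,0,-70,0,0,0,-80,0,0,0,-80,40,-5,0,-80,85,-11,0,-80,130,-16,0,-80,175,-22,0,-80,220,-28,0,-80,251,-32,0,-40,251,-32,0,-10,251,-32,0,-10,251,-32,0,-10,251,-32,0])

```text
time_s: 13.05
ee_pos: [0.4871, 0.1076, 0.1814]
eef_rot: [0.353, 1.57, 0.175]
force: [0.0, 0.5, 0.6]
grip_width: 0.0002
```

```bash
python3 go.py 0.4873 0.108 0.029; python3 - <<'E'|tail -2
from h import *
from m import blob
c=snap('wrist','wrist6');H,Sa,V=cv2.split(cv2.cvtColor(c['color'],cv2.COLOR_RGB2HSV))
ce,a,e=blob(c,((H<15)&(Sa>90)&(V>60)).astype(np.uint8),(250,180,390,300)); print(ce,a,e)
print(ray(c,*e[0],.004))
E
```

```text
[[0.001, 0.177, 0.984], [0.0, 0.984, -0.177], [-1.0, 0.0, 0.001]] t 13.05 p [0.4871 0.1076 0.1814] q [0.14 0.21 1.69 0.   1.24 0.32] shift mm [152.4   0.4   0. ]
[320.73399834 218.93433084] 1203 ((321.0, 219.0), (48.0, 50.0), 90.0)
[0.48892608 0.10737446 0.004     ]
```

View pics/wrist6.png

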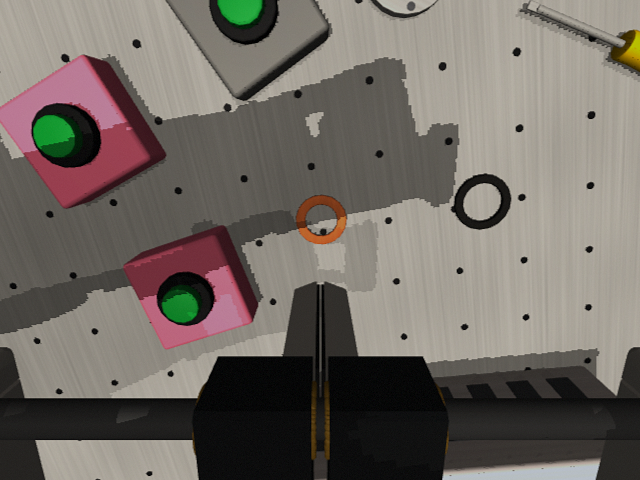

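The wrist view shows the copper ring at (321,219), with the black O-ring at (482,201). Its measured centre (0.489, 0.107) agrees with the top and side views. I descend to about 26 mm above it and hold.

servo_tool(motion=[40,0,1,0,80,0,1,0,115,0,1,0,138,0,1,0,148,0,1,0,151,0,1,0,151,0,1,0,151,0,1,0,151,0,1,0,151,0,1,0,151,0,1,0,151,0,1,0,151,0,1,0,151,0,1,0,151,0,1,0,151,0,1,0,151,0,1,0,151,0,1,0,151,0,1,0,151,0,1,0])

```text
time_s: 15.6
ee_pos: [0.4876, 0.1075, 0.0294]
eef_rot: [-3.138, 1.571, 2.968]
force: [-0.2, 0.7, -0.6]
grip_width: 0.0006
```

servo_tool(motion=[0,0,0,0,0,0,0,0,0,0,0,0,0,0,0,0,0,0,0,0,0,0,0,0,0,0,0,0,0,0,0,0])

```text
time_s: 16.6
ee_pos: [0.4877, 0.1075, 0.0295]
eef_rot: [0.776, 1.571, 0.598]
force: [0.2, -0.3, 0.7]
grip_width: 0.0006
```

```bash
python3 - <<'E'
from h import *
a=snap('wrist','wrist7');c=snap('side','side7')
cv2.imwrite('pics/b7.png',np.hstack([a['color'][100:400,120:520,::-1],cv2.resize(c['color'][200:350,230:430,::-1],None,fx=2,fy=2)]))
E
python3 go.py 0.4873 0.108 0.029
```

```text
[[-0.0, 0.177, 0.984], [-0.0, 0.984, -0.177], [-1.0, -0.0, -0.0]] t 16.7 p [0.4876 0.1075 0.0294] q [ 0.14  0.42  1.82 -0.    0.9   0.32] shift mm [ 0.4  0.4 -0.4]
```

View pics/b7.png

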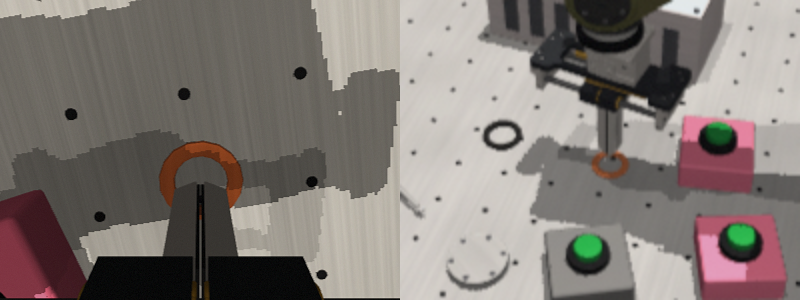

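The fingertips are above the middle of the copper ring, at (201,185) on the left and (610,160) on the right, with no contact. They have been there for over 2 s, so I hand in.

```bash
python3 -c "
from station import ctrl
print(ctrl.hand_in()); o=ctrl.get_obs(); print(o['time_s'],o['ee_pos'],o['force'])"
```

```text
the job is handed in; nothing more can be done
None
the job is handed in; nothing more can be done
```

I pressed the grey box's record button to its stop and let it come up. Then I pointed at the open port from about 25 mm above for about 2.7 s, and at the copper gasket from about 25 mm above for over 2 s. I handed in at 16.7 s, still pointing at the gasket; no verdict is reported.

- **Button press:** I judged the full press from the force, which rose from about 5 N to 20 N with the tool no longer advancing. The pictures after release show the button up. The joint itself could not be read.
- **Aim:** the last tool position was (0.4876, 0.1075, 0.0294), within about 2 mm of every estimate of the ring's centre. At the port it was also within about 2–3 mm of the top and wrist camera estimates.
- **Contact:** the forces I read stayed at noise level (under 1 N) except during the press. That noise is above the 0.1 N contact limit, so it cannot rule out a very light touch. The pictures show no contact and nothing shifted.
- **Disagreement:** the side view put the hole's centre about 13 mm off in y, because the dark interior biases that slanted view. I went by the top and wrist views, which agreed within about 2 mm.

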